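# Clear the tally and count one colony

## Robot

A 6-joint arm with a two-finger parallel gripper is mounted at the origin on a cart in front of the work surface, level with it; the furniture and walls round the work are solid. World frame = base frame: x ahead of the robot, y to its left, z up, the work surface at z = 0. Lengths are in m, angles in rad, forces in N, time in s.
With the tool pointing down it reaches from about 0.25 to 0.725 m from the base axis. Payload 4 kg.
Tool frame: the origin (TCP) lies midway between the tips of the shut fingers; the grasp point (between the pads) lies 19 mm behind it; z points along the fingers, x is the direction in which the jaws open and shut, and the axes are right-handed (so a half turn about z gives the same grasp; the last joint's range is limited). The gripper opens to 85 mm and grips with 20 to 120 N. Pads are 22 mm wide; open, the fingers measure 114 mm over their backs; the gripper's body (76 mm by 85 mm) begins 54 mm behind the grasp point. The pads swing forward as they close: fully open they stand 13 mm farther back than shut.
Start: joints at [1.308, 0.241, 0.005, 1.335, 0, 1.571], TCP at [0.13, 0.483, 0.231] pointing down, gripper open.
Joint ranges: [-2.72, 2.72], [-1.05, 1.87], [-1.09, 1.28], [-1.99, 2.15], [-1.42, 1.44], [-3.14, 3.14]. Speed limits (rad/s): [2.79, 2.79, 3.14, 3.14, 3.14, 3.14].

## Interface

Orientations are given as a unit quaternion [x, y, z, w].
In Python, from workcell import bot, vision, ticket gives the robot as it stands.
- The arm moves only by the tool play_rows, never from a script. Its argument "deltas" is one flat list of numbers, 5 for each row, row after row: the opening, from 0 (shut) to 1 (fully open), then the shift along the tool's x, y, z in units of 60 mm (1.0 is 60 mm), then the turn about the tool's z in degrees. A call has 1 to 12 rows; each row shifts and turns the pose as measured when the row begins, along the tool's axes as they then stand; what a row does not reach is not made up. A row lasts 1/8 s, in which the tool goes at most 62.5 mm and 10.7 degrees, less where a joint would pass 70% of its speed; a pose out of reach is approached as far as the arm can. A call is refused whole if a number of a shift passes 1 or a number of a turn 10.7, either way. A call with a gripper value outside its range is refused whole. The fingers move at their own pace and stop on an object; the grip force is fixed at half the most. Time passes only in rows, so rows that do not move let the fingers close. It gives the time, the measured TCP pose, the force and the opening at its end, in the units of the state.
- bot.get_obs(): the state, without advancing time (a new reading comes with each control period).
- vision.camera(name): name is "scene" or "top" or "wrist"; returns a dict with "color" (400x640x3 uint8, blue, green, red), "intrinsics" (3x3 intrinsics, pixels), "rvec" (rotation vector, rad) and "tvec" (3), from world to camera coordinates, as OpenCV has them. Camera axes: x right, y down, z forward; pixel columns grow to the right and rows downward; lengths in m; the calibration is good to about 2 mm. A picture is of the moment at which its call begins. There is no depth.
- ticket.job_done(): hands the job in, once; it reports no verdict.
The state is a dict: "clock": time; "joint_pos": joint angles; "joint_vel": joint speeds; "tau": joint torques, N m; "eef_pos": TCP position; "tool_rot": TCP orientation; "ft_force": force on the tool from outside, world axes, zero at the start; "ft_torque": the same for the moment, N m; "grip_width": finger opening in m.
Only numpy, scipy, OpenCV 4.12 (cv2) and the standard library are available. Lean on these libraries where they do the work, as an engineer would, in place of code of your own. Each camera call takes 0.05 s, during which the arm holds its last target. There are 200 camera calls.

## Task

Start a new colony count. With the fingertips press the round key down firmly and let it come up again (this clears the tally), then lightly press down on the lid of the petri dish that lies on the colony counter's sprung stage until the stage dips clearly (this counts one), and withdraw. Do not press the long bar key, do not lift the dish or push it about on its stage, and leave the other dishes and containers alone.

Things in the scene. Friction and masses are not known exactly. Their poses are not given: they have to be found in the camera images.
- round_key_top (a point): A plain grey key in a white switch box 88 x 88 mm and 31 mm high, fixed to the worktop. This one's key is round, 34 mm across. The point is the centre of the key's top face, 43 mm above the worktop when up (12 mm above its box); z points up. The two boxes stand left and right of the counter, which is on which side varies.
- round_key (a joint): Travel of the round key, pressed straight down: 0 up, 0.006 m fully down; sprung, 0.8 N to start, about 5 N fully down; comes up by itself. It counts as pressed beyond 4 mm.
- bar_key_top (a point): A plain grey key in a white switch box 88 x 88 mm and 31 mm high, fixed to the worktop. This one's key is a bar, 22 x 60 mm (along the box's x and y). The point is the centre of the key's top face, 43 mm above the worktop; not to be pressed.
- bar_key (a joint): Travel of the bar key: 0 up, 0.006 m fully down, about 5 N.
- stage_top (a point): Centre of the top face of the counter's round aluminium stage, 112 mm across, 60 mm above the worktop when up; the dish stands on it between three small studs 5 mm high. The counter is a white housing 200 mm long (x) and 156 mm wide (y), 44 mm high, lower at its front with a dark blank display; fixed to the worktop.
- stage (a joint): Travel of the stage, straight down: 0 up, 0.008 m fully down; sprung, about 3 N on the dish for 3 mm, 8 N fully down; comes up by itself. A count is made beyond 3 mm.
- stage_dish: The closed petri dish on the stage, 93 mm across, 15 mm high; loose, about 40 g. Origin at the centre of its underside, so its lid's top is 15 mm above; z up.
- dish_a: Another closed petri dish, 93 mm across, 15 mm high, loose on the dark notebook (19 mm thick) at the right. Origin at the centre of its underside. Leave alone.
- dish_b: Another closed petri dish, 93 mm across, 15 mm high, loose on the worktop at the left. Origin at the centre of its underside. Leave alone.
- jar: Small white jar with red screw cap, 46 mm across, 45 mm high, loose, behind one of the key boxes. Origin at the centre of its underside. Leave alone.
- bottle: Bottle with a ribbed white screw cap, 40 mm across, 90 mm high, loose, behind one of the key boxes. Origin at the centre of its underside. Leave alone.
- pot: White pot with blue snap lid, 68 mm across, 62 mm high, loose, at the back right. Origin at the centre of its underside. Leave alone.

How it is judged:
On the way, in this order (a step that is already met when the one before it is completed fails the run):
1. the round key is pressed down more than 4 mm by the fingers (value of joint round_key above 0.004 m and contact force between the fingers and round_key above 0.5 N), for 0.05 s.
2. with the round key up again, the fingers press on the dish and the stage dips more than 3 mm (value of joint round_key below 0.0015 m and value of joint stage above 0.003 m and contact force between the fingers and stage_dish above 0.5 N), for 0.05 s.
At the end, for the whole second after the job is handed in: Both keys and the stage are up (within 1.5 mm), the dish lies flat and at rest on the stage within 8 mm of where it was and of the stage's centre, and every other dish and container is within 10 mm of its starting place (value of joint each of round_key, bar_key, stage below 0.0015 m and distance of stage_dish from where it was at the start of the episode below 0.008 m and horizontal distance between stage_dish and stage_top below 0.008 m and angle between stage_dish's own z axis and vertical below 0.06 rad and linear speed of stage_dish below 0.02 m/s and distance of each of dish_a, dish_b, jar, bottle, pot from where it was at the start of the episode below 0.01 m); the robot touches nothing.
It fails at once if the bar key is pressed (more than 2 mm) (value of joint bar_key above 0.002 m).
It fails at once if the dish on the stage is pressed harder than 20 N (contact force between the arm and stage_dish above 20 N).
It fails at once if the dish on the stage is lifted (more than 6 mm above the raised stage) (height (world z) of stage_dish above 0.066 m).
It fails at once if the dish on the stage is pushed off centre (more than 12 mm) or tipped (horizontal distance between stage_dish and stage_top above 0.012 m or angle between stage_dish's own z axis and vertical above 0.15 rad).
It fails at once if another dish, the jar, the bottle or the pot is touched (more than 1 N) or displaced (10 mm) (distance of any of dish_a, dish_b, jar, bottle, pot from where it was at the start of the episode above 0.01 m or contact force between the arm and dish_a above 1 N or contact force between the arm and dish_b above 1 N or contact force between the arm and jar above 1 N or contact force between the arm and bottle above 1 N or contact force between the arm and pot above 1 N).
It also fails if it takes over 45 s, if anything falls off the work surface, if the arm or the gripper's body presses on something with over 40 N, if the wrist force passes 120 N, or if a joint passes its speed limit or range.

## Working session

There is one attempt and no reset: what is moved stays moved. The work goes in short steps, Python scripts to look and compute and a tool call to move; the robot and the scene stay as the last step left them, time stands still between calls to the robot, and variables do not carry over. Pictures are saved under pics/ and viewed, about 8 in all and at most 12, crops included, and the job is handed in when it is done.

Besides the shell and the picture viewer there is one more tool, called after ">>>" as name(argument=value, ...) on one line, values as JSON. play_rows: Moves the arm, as the interface text tells. Its arguments: {"type":"object","properties":{"deltas":{"type":"array"}},"required":["deltas"]}

```bash
mkdir -p pics
cat > h.py <<'E'
import cv2, numpy as np
from workcell import bot, vision, ticket
def cam(n):
    c=vision.camera(n); R=cv2.Rodrigues(np.array(c["rvec"],float))[0]
    return c["color"],np.array(c["intrinsics"],float),R,np.array(c["tvec"],float).ravel()
def ray(K,R,t,u,v,z):
    d=R.T@np.linalg.inv(K)@[u,v,1]; o=-R.T@t
    return o+d*(z-o[2])/d[2]
E
python3 - <<'E'
from h import *
for n in("scene","top"):
    c,K,R,t=cam(n); cv2.imwrite(f"pics/{n}1.png",c); print(n,-R.T@t); np.savez(f"{n}.npz",K=K,R=R,t=t)
o=bot.get_obs(); print(o["eef_pos"],o["tool_rot"],o["clock"],o["ft_force"])
E
```

```text
scene [-0.14372673 -0.48805183  0.79001378]
top [0.39202873 0.01572005 1.41768241]
[0.12975005 0.48227336 0.23049544] [ 7.93677815e-01  6.08337578e-01 -7.65458392e-04  5.75634691e-04] 0.1 [ 0.25794097 -0.16102424 -0.24288691]
```

View pics/scene1.png

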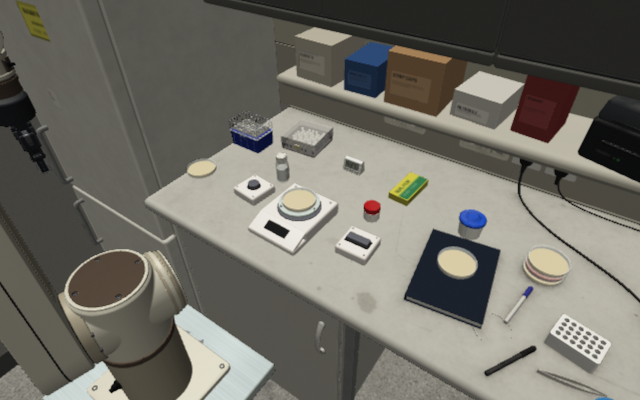

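View pics/top1.png

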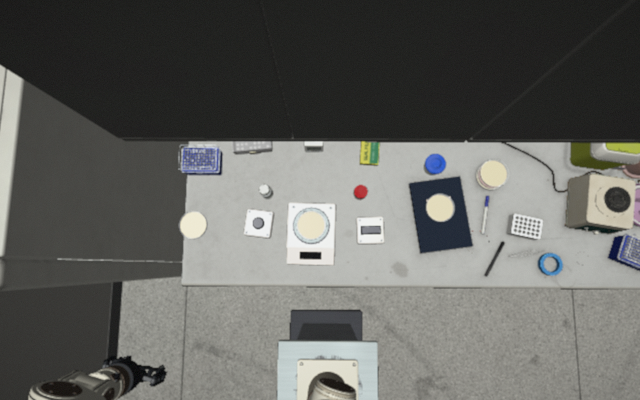

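Scene: round key at left (scene 254,184; top 258,223), the dish on the stage at (298,203) / (311,225), and the bar key at right (357,240) / (370,230). The bottle is behind the round key at top (265,190).

Run:
```python
from h import *
def blob(img,box,mask):
    x0,y0,x1,y1=box; m=np.uint8(mask(img[y0:y1,x0:x1].astype(int)))*255
    cs=cv2.findContours(m,cv2.RETR_EXTERNAL,cv2.CHAIN_APPROX_NONE)[0]
    c=max(cs,key=cv2.contourArea); (x,y),(a,b),_=cv2.fitEllipse(c); return x+x0,y+y0,a,b
dark=lambda i:i.max(2)<110
beige=lambda i:(i[...,2]-i[...,0]>25)&(i[...,2]>150)
blue=lambda i:(i[...,2]-i[...,0]>25)&(i[...,2]>150)
L={}
for n,kb,db in(("scene",(238,174,270,198),(275,185,325,222)),("top",(246,212,270,236),(288,203,335,246))):
    g=np.load(n+".npz"); K,R,t=g["K"],g["R"],g["t"]; im=cv2.imread(f"pics/{n}1.png")
    for nm,b,f,z in(("key",kb,dark,.043),("dish",db,beige,.072)):
        x,y,a,bb=blob(im,b,f); p=ray(K,R,t,x,y,z); print(n,nm,np.round([x,y,a,bb],1),p.round(4))
        print("  width mm",(np.linalg.norm(ray(K,R,t,x+bb/2,y,z)-ray(K,R,t,x-bb/2,y,z))*1000).round(1))
```

```text
scene key [253.3 184.8   8.8  11.4] [0.5151 0.2187 0.043 ]
  width mm 32.9
scene dish [298.4 199.4  19.3  31.6] [0.5103 0.051  0.072 ]
  width mm 83.5
top key [257.3 222.2  11.1  12.4] [0.5263 0.2288 0.043 ]
  width mm 40.2
top dish [310.7 224.7  24.7  25.1] [0.5167 0.0552 0.072 ]
  width mm 79.4
```

>>> play_rows(deltas=[0,-0.29,0.77,0,0,0,-0.29,0.77,0,0,0,-0.29,0.77,0,0,0,-0.29,0.77,0.05,0,0,-0.29,0.77,0.05,0,0,-0.29,0.77,0.05,0,0,-0.29,0.77,0.05,0,0,-0.29,0.77,0.05,0,0,-0.29,0.77,0.05,0,0,0,0,0,0])

```text
clock: 1.35
eef_pos: [0.5001, 0.2151, 0.2069]
tool_rot: [0.792, 0.61, -0.004, 0.001]
ft_force: [-0.7, 1.1, 0.4]
grip_width: 0.0001
```

Run:
```python
from h import *
c,K,R,t=cam("wrist"); cv2.imwrite("pics/w1.png",c); np.savez("w1.npz",K=K,R=R,t=t)
o=bot.get_obs(); print(o["eef_pos"],o["tool_rot"],o["ft_force"],o["clock"],o["grip_width"])
for p in([.522,.225,.043],[.514,.053,.075]):
    q=K@(R@np.array(p)+t); print(q[:2]/q[2])
```

```text
[0.49879406 0.215963   0.20705034] [ 7.91830810e-01  6.10722723e-01 -4.65610200e-03  2.13672864e-04] [-0.32153447  0.07997818 -0.08193171] 1.4 5.4453007923022625e-06
[334.88667009 194.24581221]
[178.48145136 234.91528813]
```

View pics/w1.png

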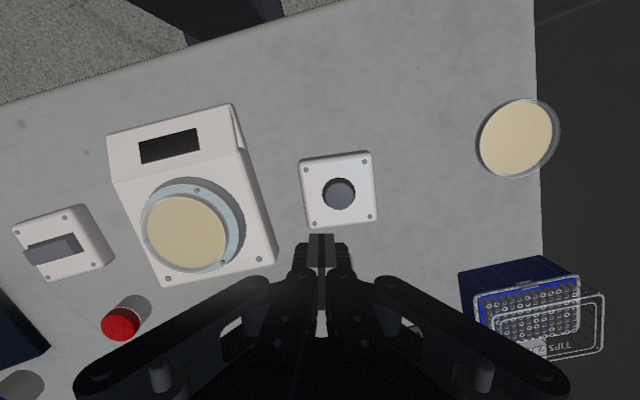

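Round key at (339,193), dish on the stage at (185,233), both unoccluded. They fall within a few pixels of the projected estimates.

Run:
```python
from h import *
g=np.load("w1.npz"); K,R,t=g["K"],g["R"],g["t"]; im=cv2.imread("pics/w1.png").astype(int)
def blob(box,f):
    x0,y0,x1,y1=box; m=np.uint8(f(im[y0:y1,x0:x1]))*255
    c=max(cv2.findContours(m,0,cv2.CHAIN_APPROX_NONE)[0],key=cv2.contourArea); e=cv2.fitEllipse(c); return np.array(e[0])+[x0,y0],e[1]
for n,b,f,z in(("key",(315,168,365,217),lambda i:i.max(2)<140,.042),("keytop",(315,168,365,217),lambda i:(i.max(2)<140)&(i.max(2)>70),.043),("dish",(130,175,232,285),lambda i:(i[...,2]-i[...,0]>25)&(i[...,2]>150),.072)):
    p,s=blob(b,f); w=ray(K,R,t,*p,z); e=bot.get_obs(); d=w-e["eef_pos"]
    a=[ray(K,R,t,p[0]+k*s[0]/2,p[1],z) for k in(-1,1)]
    from scipy.spatial.transform import Rotation as Q
    print(n,p.round(1),np.round(s,1),w.round(4),"w",np.linalg.norm(a[0]-a[1]).round(4),"tool/60mm",(Q.from_quat(e["tool_rot"]).inv().apply(d)/.06).round(3))
```

```text
key [338.3 193.2] [31.4 32.6] [0.5221 0.229  0.042 ] w 0.0358 tool/60mm [0.33  0.334 2.747]
keytop [338.8 196.1] [26.  28.9] [0.5252 0.2288 0.043 ] w 0.0297 tool/60mm [0.34  0.386 2.73 ]
dish [185.6 232.4] [64.1 79.2] [0.5141 0.0596 0.072 ] w 0.0695 tool/60mm [-2.438  0.921  2.265]
```

>>> play_rows(deltas=[0,0.33,0.35,0.3,0,0,0,0,0.7,0,0,0,0,0.7,0,0,0,0,0.5,0,0,0,0,0,0])

```text
clock: 2.02
eef_pos: [0.5191, 0.2338, 0.0721]
tool_rot: [0.79, 0.613, -0.005, -0.001]
ft_force: [-0.4, 0.7, 0.9]
grip_width: -0.0
```

Run:
```python
from h import *
c,K,R,t=cam("wrist"); cv2.imwrite("pics/w2.png",c)
print(bot.get_obs()["eef_pos"])
```

```text
[0.52029015 0.23437591 0.07370016]
```

View pics/w2.png

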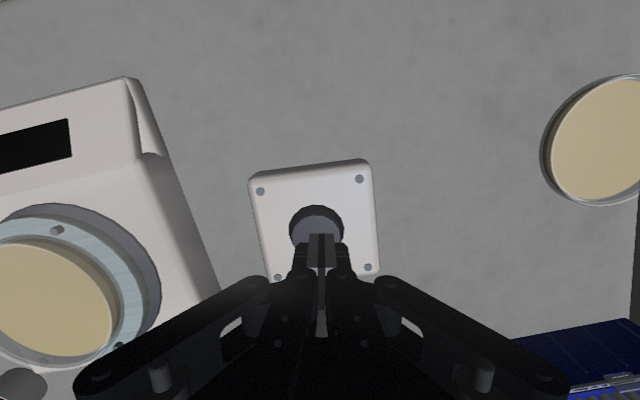

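>>> play_rows(deltas=[0,-0.075,0.065,0.25,0,0,0,0,0.15,0,0,0,0,0,0])

```text
clock: 2.45
eef_pos: [0.525, 0.2304, 0.0521]
tool_rot: [0.789, 0.614, -0.0, 0.0]
ft_force: [-0.2, 0.7, -0.1]
grip_width: 0.0003
```

>>> play_rows(deltas=[0,0,0,0.15,0,0,0,0,0.07,0,0,0,0,0,0])

```text
clock: 2.82
eef_pos: [0.5258, 0.2306, 0.0395]
tool_rot: [0.79, 0.614, 0.001, 0.0]
ft_force: [-0.7, 0.5, 2.1]
grip_width: -0.0
```

>>> play_rows(deltas=[0,0,0,0.05,0,0,0,0,0.02,0,0,0,0,0.02,0])

```text
clock: 3.2
eef_pos: [0.5259, 0.2307, 0.0369]
tool_rot: [0.789, 0.614, 0.002, 0.001]
ft_force: [-3.5, -1.8, 9.1]
grip_width: 0.0002
```

>>> play_rows(deltas=[0,0,0,0,0,0,0,0,-0.4,0,0,0,0,-0.7,0,0,0,0,-0.4,0,0,-0.7,0.125,0,0,0,-0.7,0.125,0,0,0,-0.7,0.125,0,0,0,-0.7,0.125,0,0,0,0,0,0,0])

```text
clock: 4.32
eef_pos: [0.5151, 0.0568, 0.1282]
tool_rot: [0.789, 0.615, 0.003, 0.002]
ft_force: [0.3, 0.7, -0.4]
grip_width: -0.0001
```

Run:
```python
from h import *
c,K,R,t=cam("wrist"); cv2.imwrite("pics/w3.png",c)
o=bot.get_obs(); p=o["eef_pos"]; print(p,o["tool_rot"],o["ft_force"])
for z in(p[2],.075):
    q=K@(R@np.array([p[0],p[1],z])+t); print(q[:2]/q[2])
im=c.astype(int); m=np.uint8((im[...,2]-im[...,0]>25)&(im[...,2]>150))*255
k=max(cv2.findContours(m,0,1)[0],key=cv2.contourArea); h=cv2.boundingRect(k); print(h)
```

```text
[0.51537853 0.0580466  0.12827213] [0.788186   0.61542355 0.00368248 0.00176844] [ 0.31154715 -0.20712704  1.56785995]
[322.407565  248.3980462]
[321.81727361 213.30246022]
(265, 158, 109, 96)
```

View pics/w3.png

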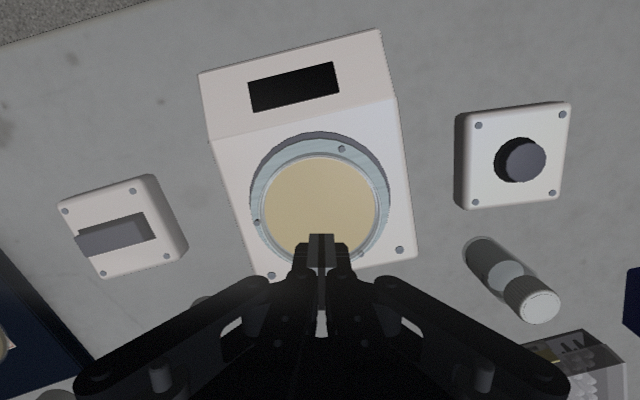

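The round key is back up. The dish disc centre is at about (320,208), and the TCP projected to lid height is at (322,213), so they agree to about 5 mm. Descending.

>>> play_rows(deltas=[0,0,-0.03,0.4,0,0,0,0,0.3,0,0,0,0,0,0])

```text
clock: 4.75
eef_pos: [0.5154, 0.0615, 0.0854]
tool_rot: [0.787, 0.617, 0.005, 0.002]
ft_force: [0.1, 1.0, 0.4]
grip_width: -0.0002
```

>>> play_rows(deltas=[0,-0.06,0,0.08,0,0,0,0,0.05,0,0,0,0,0,0])

```text
clock: 5.12
eef_pos: [0.5158, 0.0593, 0.0785]
tool_rot: [0.787, 0.617, 0.006, 0.002]
ft_force: [-0.5, 0.3, -0.5]
grip_width: 0.0
```

>>> play_rows(deltas=[0,0,0,0.06,0,0,0,0,0.03,0,0,0,0,0,0])

```text
clock: 5.5
eef_pos: [0.5164, 0.0594, 0.0738]
tool_rot: [0.787, 0.617, 0.007, 0.003]
ft_force: [-1.1, 0.9, 1.6]
grip_width: -0.0002
```

Contact. I'm aiming for z about 0.070, a dip of about 5 mm.

>>> play_rows(deltas=[0,0,0,0.05,0,0,0,0,0.03,0,0,0,0,0.01,0])

```text
clock: 5.88
eef_pos: [0.5166, 0.0594, 0.0692]
tool_rot: [0.787, 0.617, 0.007, 0.003]
ft_force: [-2.4, -0.2, 5.8]
grip_width: 0.0003
```

>>> play_rows(deltas=[0,0,0,0,0,0,0,0,-0.15,0,0,0,0,-0.3,0,0,0,0,-0.7,0,0,0,0,-0.7,0,0,0,0,-0.5,0,0,0,0,0,0,0,0,0,0,0])

```text
clock: 6.88
eef_pos: [0.5138, 0.0584, 0.2139]
tool_rot: [0.787, 0.617, 0.006, 0.003]
ft_force: [0.1, -0.1, -0.7]
grip_width: -0.0
```

Run:
```python
from h import *
c,K,R,t=cam("wrist"); cv2.imwrite("pics/w4.png",c)
print(bot.get_obs()["ft_force"])
a=cv2.imread("pics/scene1.png"); b=cam("scene")[0]
cv2.imwrite("pics/s2.png",b)
f=lambda i,b:(lambda c:cv2.fitEllipse(c))(max(cv2.findContours(np.uint8((i[b[1]:b[3],b[0]:b[2],2].astype(int)-i[b[1]:b[3],b[0]:b[2],0]>25)&(i[b[1]:b[3],b[0]:b[2],2]>150))*255,0,1)[0],key=cv2.contourArea))
print(f(a,(275,185,325,222)),f(b,(275,185,325,222)))
im=c
```

```text
[ 0.56668628 -0.04495969 -0.38903592]
((23.431758880615234, 14.379775047302246), (19.264354705810547, 31.63127899169922), 86.52204132080078) ((23.439870834350586, 14.44775104522705), (19.387123107910156, 31.75478172302246), 86.76470184326172)
```

View pics/w4.png

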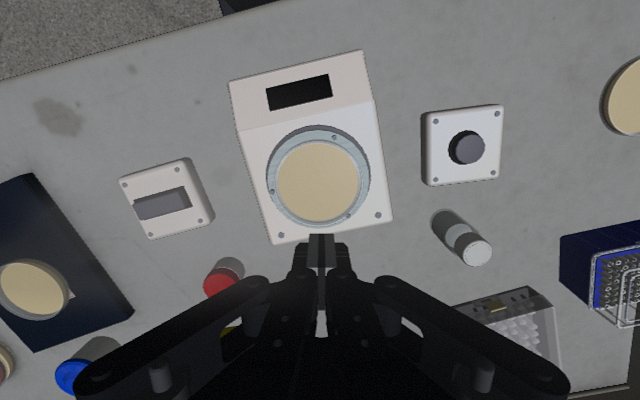

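The dish is centred on the stage at (321,182), both keys are up and everything else is in place. In the scene view the dish has shifted by less than 0.1 px since the start.

```bash
python3 -c "
from h import *
print(ticket.job_done())"
```

```text
the job is handed in; nothing more can be done
None
```

I pressed the round key, let it come up, pressed the dish lid once, withdrew and handed the job in at about 7 s. There is no verdict back yet.

- **Round key:** I pressed it with the shut fingertips to about z = 0.037, with 9 N at the wrist. That is fully down, and a later picture shows it up again.
- **Dish on the stage:** I pressed the lid near its centre to z = 0.069. The stage dipped about 6 mm at 5.8 N, well under the 20 N limit.
- **Last checks:** The arm was clear at z = 0.21 with no contact force. The dish had shifted by less than 0.1 px in the scene view. Both keys and the stage looked up, and nothing else looked disturbed by eye.
- **Disagreement:** The scene and top cameras first placed the round key about 1 cm apart. A closer wrist view settled it.

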